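# Stroke-test a second-hand touch strip

### The arm

A 6-joint arm with a two-finger parallel gripper is mounted at the origin on the work surface. World frame = base frame: x ahead of the robot, y to its left, z up, the work surface at z = 0. Lengths are in m, angles in rad, forces in N, time in s.
With the tool pointing down it reaches from about 0.15 to 0.775 m from the base axis. Payload 6.1 kg.
Tool frame: the origin (TCP) lies at the very end of the fingers, on their centre line; the grasp point (between the pads) lies 19 mm behind it; z points along the fingers, y is the line along which they close (so a half turn about z gives the same grasp; the last joint's range is limited). The gripper opens to 85 mm and grips with 20 to 120 N. Pads are 22 mm wide; open, the fingers measure 114 mm over their backs; the gripper's body (76 mm by 85 mm) begins 54 mm behind the grasp point. The pads swing forward as they close: fully open they stand 13 mm farther back than shut.
Start: joints at [-1.135, 0.126, -0.04, 1.405, 0, 1.571], TCP at [0.222, -0.476, 0.231] pointing down, gripper open.
Joint ranges: [-2.72, 2.72], [-0.95, 1.95], [-1.27, 1.35], [-1.78, 2.02], [-1.46, 1.47], [-3.14, 3.14]. Speed limits (rad/s): [2.39, 2.39, 3.01, 3.14, 3.14, 3.14].

### API

Orientations are given as a rotation vector (axis times angle).
In Python, from plant import sense, eyes, env gives the robot as it stands. The module is installed in compiled form; this text tells all that it offers.
- The arm moves only by the tool carry_out, never from a script. Its argument "deltas" is a list that holds one entry, the list of rows, each a list of 7 numbers: the closure, from -1 (fully open) to 1 (shut), so that 0 is half open, then the shift along the tool's x, y, z in cm, then the turn, a rotation vector about the tool's x, y, z in rad. A call has exactly 10 rows; each row is the pose to reach, as a shift and turn from the pose commanded when the call began, along the tool's axes at that moment; what a row does not reach only later rows make up. A row lasts 1/10 s, in which the tool goes at most 50 mm and 8.59 degrees, less where a joint would pass 70% of its speed; a pose out of reach is approached as far as the arm can. A call with a gripper value outside its range is refused whole. The fingers move at their own pace and stop on an object; "newtons" is the grip in N (left out, the last holds). Time passes only in rows, so rows that repeat a pose let the fingers close, or fill a call up. It gives the time, the measured TCP pose, the force, the opening and the grip force at its end, in the units of the state.
- sense(): the state, without advancing time (a new reading comes with each control period).
- eyes.read_camera(name): name is "scene" or "top" or "wrist"; returns a dict with "pixels" (384x512x3 uint8, blue, green, red), "z_map" (384x512 float32, m along the optical axis (not along the pixel's ray), 0 where there is no reading), "intrinsics" (3x3 intrinsics, pixels), "position" and "rotation" of the camera in the world. Camera axes: x right, y down, z forward; pixel columns grow to the right and rows downward; lengths in m; the calibration is good to about 2 mm. A picture is of the moment at which its call begins.
- env.hand_in(): hands the job in; it is judged then, once.
The state is a dict: "t": time; "joints": joint angles; "dq": joint speeds; "tau": joint torques, N m; "ee_pos": TCP position; "tool_rot": TCP orientation; "force": force on the tool from outside, world axes, zero at the start; "ft_torque": the same for the moment, N m; "finger_gap": finger opening in m; "grasp_force": force on a finger pad.
Only numpy, scipy, OpenCV 4.12 (cv2) and the standard library are available. Lean on these libraries where they do the work, as an engineer would, in place of code of your own. Each camera call takes 0.05 s, during which the arm holds its last target. There are 200 camera calls.

### The job

Test the curved touch strip on the black controller: with the gripper closed, touch down on the blue end pad by the red lamp, then stroke the fingertips along the strip, following its curve over every band, onto the blue end pad by the green lamp, and only there lift clear. Keep the strip lightly pressed down all the way, neither coming off it between the end pads nor pushing it down to its stop, and leave the loose knobs, lamps and stock bin alone.

Things in the scene. Friction and masses are not known exactly. Their poses are not given: they have to be found in the camera images.
- panel: Fixed black case, 200 (x) by 380 (y) by 45 mm high; origin: centre of its underside. On it a level curved touch strip, 30 mm wide, seven pieces seg0 to seg6 butted together along an arc of radius 200 mm (middle line) centred at x = -170 mm, y = 0 of the case, from -40 to +40 degrees about its x axis (bulging to +x). Strip top 57 mm above the table, 12 mm above the case.
- strip (a joint): How far the whole touch strip (all seven pieces together, staying level) is pushed down, m: 0 = up at rest, 0.008 = at its stop. Sprung: it starts to give at about 2 N, needs 0.6 N more per mm, about 7 N at the stop, and springs back when released. 1 to 6 mm is a good light touch, 3 mm the middle.
- seg0: Blue end pad of the strip at the case's -y end, 50 mm long along the arc, 30 mm wide. Its origin is the centre of its top face; its y axis runs along the arc there (towards the next higher number), z is up. The faces sink with the strip.
- seg1: Band 1 of the strip, counted from the case's -y end, white, 36 mm along the arc, 30 mm wide, flush with its neighbours. Its origin is the centre of its top face; its y axis runs along the arc there (towards the next higher number), z is up. The faces sink with the strip.
- seg2: Band 2 of the strip, counted from the case's -y end, grey, 36 mm along the arc, 30 mm wide, flush with its neighbours. Its origin is the centre of its top face; its y axis runs along the arc there (towards the next higher number), z is up. The faces sink with the strip.
- seg3: Band 3 of the strip, counted from the case's -y end, white, 36 mm along the arc, 30 mm wide, flush with its neighbours. Its origin is the centre of its top face; its y axis runs along the arc there (towards the next higher number), z is up. The faces sink with the strip.
- seg4: Band 4 of the strip, counted from the case's -y end, grey, 36 mm along the arc, 30 mm wide, flush with its neighbours. Its origin is the centre of its top face; its y axis runs along the arc there (towards the next higher number), z is up. The faces sink with the strip.
- seg5: Band 5 of the strip, counted from the case's -y end, white, 36 mm along the arc, 30 mm wide, flush with its neighbours. Its origin is the centre of its top face; its y axis runs along the arc there (towards the next higher number), z is up. The faces sink with the strip.
- seg6: Blue end pad of the strip at the case's +y end, 50 mm long along the arc, 30 mm wide. Its origin is the centre of its top face; its y axis runs along the arc there (towards the next higher number), z is up. The faces sink with the strip.
- lamp_red: Red lamp, dome 20 mm across and 7.5 mm high, fixed on the case just past one end of the strip (33 mm from the strip's end; which end varies); it marks the START of the stroke. Origin at the centre of its underside. Not to be touched.
- lamp_green: Green lamp, same shape, just past the other end of the strip; it marks the FINISH. Not to be touched.
- knob_cream: Loose cream knob, 30 mm across, 22 mm high, standing on the case inside the curve of the strip, at least 60 mm from the strip's middle line. Origin at the centre of its underside.
- knob_black: Loose black knob with a metal cap, 40 mm across, 26 mm high, on the table beyond the case. Origin at the centre of its underside.
- knob_red: Loose black knob with a red cap, 32 mm across, 24 mm high, on the table beyond the case. Origin at the centre of its underside.
- bin: Fixed black stock bin of knobs, 120 by 190 mm (its x, y), 50 mm high, on the table behind the case. Origin at the centre of its underside.
Things that resemble listed ones, but are neither listed nor needed, are in the scene too. What is shaped like the knob_red but purple or turquoise is not meant.

How it is judged:
On the way, in this order (a step that is already met when the one before it is completed fails the run):
1. fingertips press lightly on the blue end pad next to the red lamp (value of joint strip above 0.0005 m and ((y of lamp_red in the frame of panel below 0 m and contact force between the fingers and seg0 above 0.15 N) or (y of lamp_red in the frame of panel above 0 m and contact force between the fingers and seg6 above 0.15 N))).
2. fingertips press lightly on band 1 of 5 (value of joint strip above 0.0005 m and ((y of lamp_red in the frame of panel below 0 m and contact force between the fingers and seg1 above 0.15 N) or (y of lamp_red in the frame of panel above 0 m and contact force between the fingers and seg5 above 0.15 N))).
3. fingertips press lightly on band 2 of 5 (value of joint strip above 0.0005 m and ((y of lamp_red in the frame of panel below 0 m and contact force between the fingers and seg2 above 0.15 N) or (y of lamp_red in the frame of panel above 0 m and contact force between the fingers and seg4 above 0.15 N))).
4. fingertips press lightly on band 3 of 5 (value of joint strip above 0.0005 m and ((y of lamp_red in the frame of panel below 0 m and contact force between the fingers and seg3 above 0.15 N) or (y of lamp_red in the frame of panel above 0 m and contact force between the fingers and seg3 above 0.15 N))).
5. fingertips press lightly on band 4 of 5 (value of joint strip above 0.0005 m and ((y of lamp_red in the frame of panel below 0 m and contact force between the fingers and seg4 above 0.15 N) or (y of lamp_red in the frame of panel above 0 m and contact force between the fingers and seg2 above 0.15 N))).
6. fingertips press lightly on band 5 of 5 (value of joint strip above 0.0005 m and ((y of lamp_red in the frame of panel below 0 m and contact force between the fingers and seg5 above 0.15 N) or (y of lamp_red in the frame of panel above 0 m and contact force between the fingers and seg1 above 0.15 N))).
7. fingertips press lightly on the blue end pad next to the green lamp (value of joint strip above 0.0005 m and ((y of lamp_red in the frame of panel below 0 m and contact force between the fingers and seg6 above 0.15 N) or (y of lamp_red in the frame of panel above 0 m and contact force between the fingers and seg0 above 0.15 N))).
At the end, for the whole second after the job is handed in: After the stroke over all seven pieces in order from the red lamp to the green, the strip has sprung back up (within 0.5 mm) and the three loose knobs stand within 10 mm of where they were, at rest (value of joint strip below 0.0005 m and distance of each of knob_cream, knob_black, knob_red from where it was at the start of the episode below 0.01 m and linear speed of each of knob_cream, knob_black, knob_red below 0.02 m/s); the robot touches nothing.
It fails at once if the strip is pushed down to its stop (more than 7 mm of its 8 mm travel) (value of joint strip above 0.007 m).
It fails at once if the fingertips come off, or dip low over, the five bands between the end pads without pressing the strip (tips within about 15 mm above a band) (value of joint strip below 0.0002 m and ((horizontal distance between the grasp point and seg1 below 0.017 m and z of the grasp point in the frame of seg1 below 0.035 m) or (horizontal distance between the grasp point and seg2 below 0.017 m and z of the grasp point in the frame of seg2 below 0.035 m) or (horizontal distance between the grasp point and seg3 below 0.017 m and z of the grasp point in the frame of seg3 below 0.035 m) or (horizontal distance between the grasp point and seg4 below 0.017 m and z of the grasp point in the frame of seg4 below 0.035 m) or (horizontal distance between the grasp point and seg5 below 0.017 m and z of the grasp point in the frame of seg5 below 0.035 m))).
It fails at once if a loose knob is moved more than 10 mm or lifted (distance of any of knob_cream, knob_black, knob_red from where it was at the start of the episode above 0.01 m).
It fails at once if the robot bumps the stock bin or a lamp (contact force between anything else and bin above 3 N or contact force between anything else and lamp_red above 3 N or contact force between anything else and lamp_green above 3 N).
It also fails if it takes over 42 s, if anything falls off the work surface, if the arm or the gripper's body presses on something with over 40 N, if the wrist force passes 120 N, or if a joint passes its speed limit or range.

## Working session

There is one attempt and no reset: what is moved stays moved. The work goes in short steps, Python scripts to look and compute and a tool call to move; the robot and the scene stay as the last step left them, time stands still between calls to the robot, and variables do not carry over. Pictures are saved under pics/ and viewed, at most 10 in all, crops included, and the job is handed in when it is done.

Besides the shell and the picture viewer there is one more tool, called after "Emit:" as name(argument=value, ...) on one line, values as JSON. carry_out: Moves the arm, as the interface text tells. Its arguments: {"type":"object","properties":{"deltas":{"type":"array","items":{"type":"array","items":{"type":"array","items":{"type":"number"}}}},"newtons":{"type":"number"}},"required":["deltas"]}

```bash
mkdir -p pics
python3 - <<'E'
from plant import sense, eyes, env
import cv2, numpy as np
s=sense(); print({k:np.round(v,3) for k,v in s.items()})
for n in("top","scene"):
    c=eyes.read_camera(n); cv2.imwrite(f"pics/{n}0.png",c["pixels"]); np.savez(f"{n}0.npz",**c)
    print(n,np.round(c["position"],3),np.round(c["rotation"],3).tolist(),c["intrinsics"].tolist())
E
```

```text
{'t': np.float64(0.0), 'joints': array([-1.135,  0.126, -0.041,  1.405, -0.   ,  1.571]), 'dq': array([-0.002,  0.   ,  0.   ,  0.   ,  0.   ,  0.   ]), 'tau': array([ 0.0000e+00, -4.3591e+01,  3.5292e+01,  1.7000e-02, -0.0000e+00,
        0.0000e+00]), 'ee_pos': array([ 0.221, -0.476,  0.231]), 'tool_rot': array([-3.066e+00, -6.790e-01,  1.000e-03]), 'force': array([-0.079,  0.404,  0.578]), 'ft_torque': array([ 0.009, -0.046, -0.011]), 'grasp_force': np.float64(0.0), 'finger_gap': np.float64(0.085)}
top [0.571 0.032 0.775] [-2.144, 2.186, -0.044] [[348.118797229313, 0.0, 256.87625781201297], [0.0, 348.118797229313, 197.43581530323843], [0.0, 0.0, 1.0]]
scene [ 1.064 -0.228  0.825] [-2.265, -1.245, 0.381] [[451.5496914026479, 0.0, 259.1284172956414], [0.0, 451.5496914026479, 186.34667879072992], [0.0, 0.0, 1.0]]
```

View pics/top0.png

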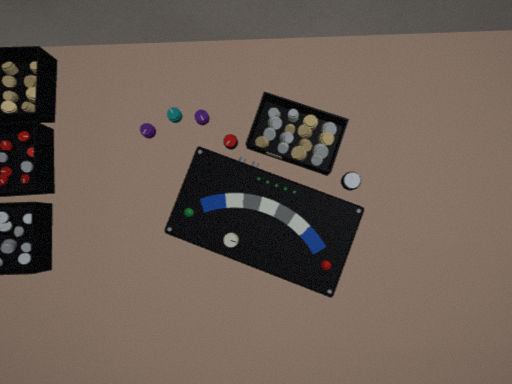

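View pics/scene0.png

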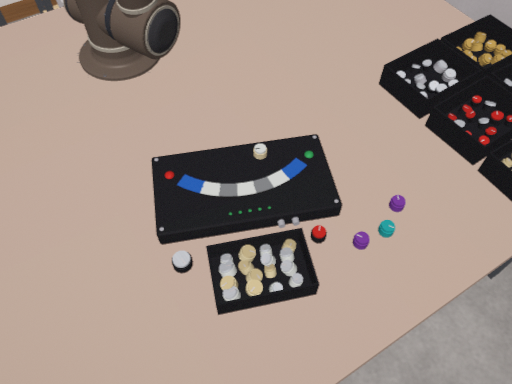

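The top view shows the case with the red lamp at (326,266) beside the right-hand pad at (314,240). The green lamp is at (189,212), beside the left pad at (213,203). The red item at (230,141) on the table is knob_red. The scene view agrees, with red at (169,175) and green at (309,155). The red lamp is the small red thing on the case past the strip's end, so I'm confirming it in a crop and measuring.

```bash
cat > h.py <<'E'
import numpy as np, cv2
from scipy.spatial.transform import Rotation as R
def ray(c,uv,z):
    K=c["intrinsics"]; r=c["rotation"]; M=R.from_rotvec(r).as_matrix() if r.shape==(3,) else r
    uv=np.atleast_2d(uv); d=np.c_[uv,np.ones(len(uv))]@np.linalg.inv(K).T@M.T
    p=c["position"]; return p+d*((z-p[2])/d[:,2])[:,None]
def blobs(m,amin):
    n,l,s,ce=cv2.connectedComponentsWithStats(m.astype(np.uint8)); return [(s[i,4],ce[i]) for i in range(1,n) if s[i,4]>=amin]
E
python3 - <<'E'
from h import *
for n in("top","scene"):
    c=dict(np.load(f"{n}0.npz")); h=cv2.cvtColor(c["pixels"],cv2.COLOR_BGR2HSV)
    def m(lo,hi): return cv2.inRange(h,lo,hi)>0
    for nm,mk,z,a in(("blue",m((108,140,60),(124,255,255)),.057,100),("red",(m((0,200,90),(6,255,255))|m((174,200,90),(180,255,255))),.048,20),("green",m((50,150,60),(75,255,255)),.048,20)):
        for k,uv in blobs(mk,a): print(n,nm,k,uv.round(1),ray(c,uv,z)[0].round(4))
    if n=="top":
        d=c["z_map"]; 
        for uv in((268,205),(314,240),(213,203),(255,230)): print(uv,d[uv[1],uv[0]])
        cv2.imwrite("pics/crop.png",cv2.resize(c["pixels"][140:300,160:370],None,fx=3.5,fy=3.5,interpolation=cv2.INTER_CUBIC))
E
```

```text
top blue 361 [212.9 202.3] [0.6184 0.1491 0.057 ]
top blue 392 [312.7 240.2] [ 0.5368 -0.0548  0.057 ]
top red 64 [ 22.6 135.8] [0.7725 0.566  0.048 ]
top red 86 [230.2 139.9] [0.7512 0.1123 0.048 ]
top red 65 [  5.8 145.6] [0.7518 0.6028 0.048 ]
top red 93 [  5.  173.4] [0.6908 0.6021 0.048 ]
top red 37 [ 24.9 177.5] [0.6808 0.5577 0.048 ]
top red 58 [325.9 264.6] [ 0.4863 -0.0814  0.048 ]
top green 61 [188.4 211.7] [0.6003 0.2024 0.048 ]
(268, 205) 0.72174174
(314, 240) 0.709213
(213, 203) 0.7239666
(255, 230) 0.7293213
scene blue 300 [293.9 167.6] [0.6191 0.1473 0.057 ]
scene blue 323 [190.3 183.2] [ 0.5375 -0.0575  0.057 ]
scene red 39 [477.1  99.2] [0.681  0.6448 0.048 ]
scene red 67 [468.9 112.3] [0.7009 0.5949 0.048 ]
scene red 74 [497.2 115.4] [0.7436 0.6435 0.048 ]
scene red 23 [452.2 116.8] [0.6902 0.5506 0.048 ]
scene red 49 [490.  130.6] [0.7672 0.5923 0.048 ]
scene red 55 [484.1 139.6] [0.7786 0.5598 0.048 ]
scene red 43 [169.  174.5] [ 0.4872 -0.0832  0.048 ]
scene red 108 [318.7 232.1] [0.7688 0.1022 0.048 ]
scene green 51 [308.4 154. ] [0.6003 0.2    0.048 ]
```

View pics/crop.png

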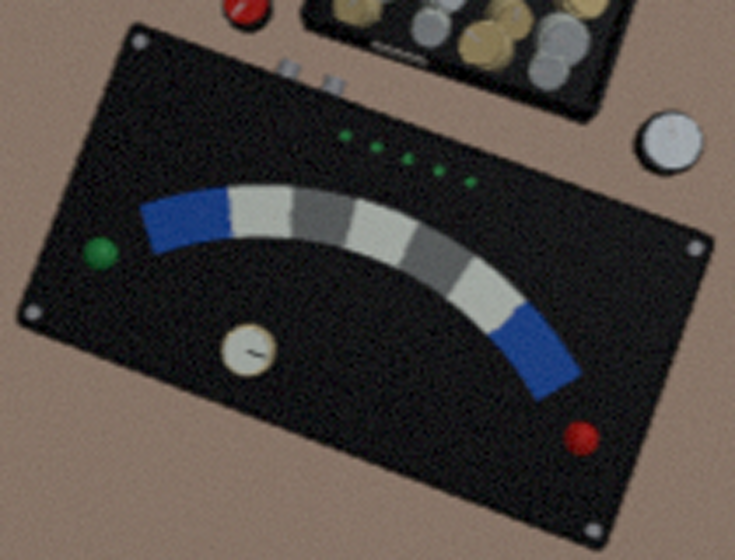

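The crop confirms it: red dome at crop (581,437) past the lower-right pad, green dome at (100,252) past the left pad, and the cream knob at (248,350). So the stroke runs seg0 to seg6. Both views agree within 3 mm, and the pad spacing of 220 mm compares with 217.6 mm nominal. The arc centre is about (0.422, 0.108) with yaw -21.7°. First move: close the gripper and go halfway at height.

Emit:
carry_out(deltas=[[[1,2,-1,0,0,0,0.04],[1,5,-2.7,0,0,0,0.08],[1,8,-4.3,0,0,0,0.12],[1,11,-5.9,0,0,0,0.16],[1,14,-7.5,0,0,0,0.2],[1,17,-9.1,0,0,0,0.25],[1,20,-10.7,0,0,0,0.3],[1,22,-11.8,0,0,0,0.35],[1,23,-12.3,0,0,0,0.4],[1,23,-12.3,0,0,0,0.4]]], newtons=30)

```text
t: 1.1
ee_pos: [0.3788, -0.2662, 0.231]
tool_rot: [-3.141, -0.06, 0.001]
force: [-0.8, -0.5, 0.7]
finger_gap: 0.0
grasp_force: 0.0
```

```bash
cat > s.py <<'E'
from h import *; from plant import sense
s=sense(); M=R.from_rotvec(s["tool_rot"]).as_matrix()
C=np.array([.4220,.1082]); yaw=-.3796
p=s["ee_pos"]; d=p[:2]-C
print("t",round(s["t"],2),"p",p.round(4),"F",s["force"].round(2),"gap",round(float(s["finger_gap"]),4),"j",s["joints"].round(2))
print("axes",M.round(3).tolist()); print("r",np.hypot(*d).round(4),"ang",round(np.arctan2(d[1],d[0])-yaw,4))
a=-.575+yaw; T=np.array([C[0]+.2*np.cos(a),C[1]+.2*np.sin(a),.13])
Mt=R.from_matrix(np.array([[np.cos(yaw),np.sin(yaw),0],[np.sin(yaw),-np.cos(yaw),0],[0,0,-1]]))
print("to pad0: cm",(M.T@(T-p)*100).round(2),"rot",(R.from_matrix(M).inv()*Mt).as_rotvec().round(3))
E
python3 s.py
```

```text
t 1.1 p [ 0.3788 -0.2662  0.231 ] F [-0.81 -0.49  0.71] gap 0.0 j [-0.61  0.01 -0.17  1.4   0.    2.49]
axes [[0.999, 0.038, -0.0], [0.038, -0.999, 0.0], [-0.0, -0.001, -1.0]]
r 0.3769 ang -1.3062
to pad0: cm [ 16.68 -20.49  10.1 ] rot [-0.     0.001  0.418]
```

Emit:
carry_out(deltas=[[[1,1.5,-2,0,0,0,-0.13],[1,3.2,-4,0,0,0,-0.27],[1,5,-6.2,0,0,0,-0.41],[1,7,-8.6,0,0,0,-0.55],[1,9,-11,0,0,0,-0.69],[1,11,-13.5,0,0,0,-0.83],[1,13,-16,0,0,0,-0.97],[1,15,-18.4,0,0,0,-1.11],[1,16.2,-19.9,0,0,0,-1.25],[1,16.7,-20.5,0,0,0,-1.36]]])

```text
t: 2.1
ee_pos: [0.5385, -0.0559, 0.2306]
tool_rot: [-2.399, -2.028, 0.001]
force: [-0.5, 0.0, -0.3]
finger_gap: -0.0
grasp_force: 0.0
```

Emit:
carry_out(deltas=[[[1,0,0,0.5,0,0,-0.13],[1,0,0,1.5,0,0,-0.27],[1,0,0,3,0,0,-0.41],[1,0,0,4.5,0,0,-0.55],[1,0,0,6,0,0,-0.69],[1,0,0,7.5,0,0,-0.83],[1,0,0,9,0,0,-0.97],[1,0,0,9.7,0,0,-1.11],[1,0,0,10,0,0,-1.25],[1,0,0,10,0,0,-1.364]]])

```text
t: 3.1
ee_pos: [0.537, -0.0574, 0.1302]
tool_rot: [-0.587, -3.084, 0.001]
force: [-0.1, -0.0, -0.3]
finger_gap: 0.0001
grasp_force: 0.0
```

```bash
sed -i 's/^Mt=.*/Mt=R.from_matrix(np.array([[-np.cos(yaw),-np.sin(yaw),0],[-np.sin(yaw),np.cos(yaw),0],[0,0,-1]]))/' s.py; python3 s.py; python3 -c "
from plant import eyes;import cv2
c=eyes.read_camera('scene');cv2.imwrite('pics/s1.png',cv2.resize(c['pixels'][60:280,100:380],None,fx=2.5,fy=2.5))"
```

```text
t 3.1 p [ 0.537  -0.0574  0.1302] F [-0.1  -0.04 -0.27] gap 0.0001 j [-0.11  0.17 -0.2   1.19 -0.    0.27]
axes [[-0.93, 0.367, -0.002], [0.367, 0.93, -0.0], [0.002, -0.001, -1.0]]
r 0.2017 ang -0.5842
to pad0: cm [0.04 0.25 0.02] rot [-0.001 -0.002  0.003]
```

View pics/s1.png

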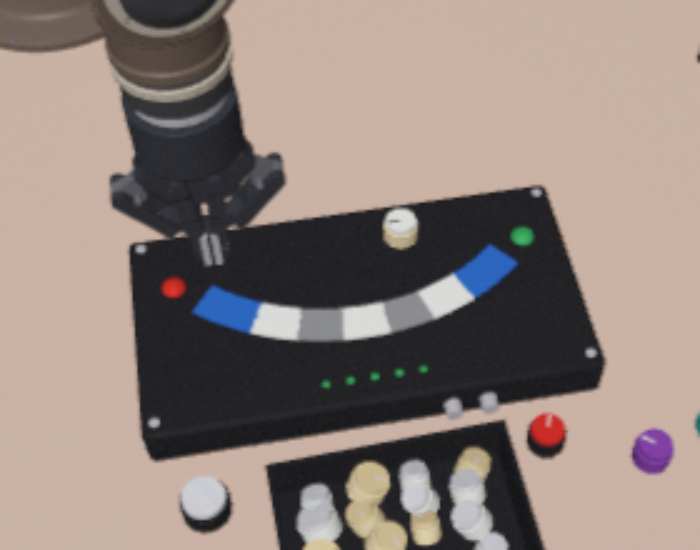

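The fingertips, at crop (211,262), are above the red-lamp pad. Descending to just over it.

Emit:
carry_out(deltas=[[[1,0,0,0.5,0,0,0],[1,0,0.1,1.5,0,0,0],[1,0,0.1,2.7,0,0,0],[1,0,0.1,4,0,0,0],[1,0,0.1,5,0,0,0],[1,0,0.1,5.8,0,0,0],[1,0,0.1,6.4,0,0,0],[1,0,0.1,6.7,0,0,0],[1,0,0.1,6.7,0,0,0],[1,0,0.1,6.7,0,0,0]]])

```text
t: 4.15
ee_pos: [0.5384, -0.0556, 0.0647]
tool_rot: [0.596, 3.084, 0.0]
force: [0.4, -0.2, -0.3]
finger_gap: -0.0001
grasp_force: 0.0
```

```bash
python3 s.py; python3 -c "
from plant import eyes;import cv2
c=eyes.read_camera('scene');cv2.imwrite('pics/s2.png',cv2.resize(c['pixels'][100:240,130:330],None,fx=3.5,fy=3.5))"
```

```text
t 4.15 p [ 0.5384 -0.0556  0.0647] F [ 0.35 -0.18 -0.31] gap -0.0001 j [-0.1   0.21 -0.31  1.05 -0.    0.28]
axes [[-0.928, 0.373, 0.001], [0.373, 0.928, -0.0], [-0.001, 0.0, -1.0]]
r 0.2009 ang -0.5733
to pad0: cm [ 0.09  0.02 -6.53] rot [ 0.     0.001 -0.002]
```

View pics/s2.png

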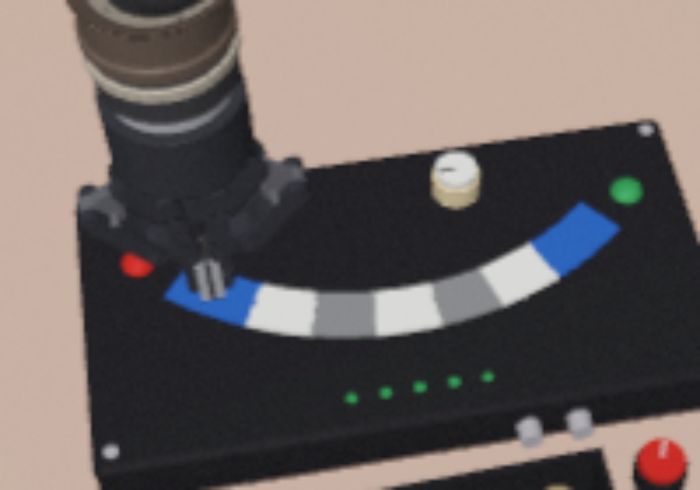

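The tips, at crop (208,297), are centred just above the blue pad and clear of the red lamp. Pressing gently.

Emit:
carry_out(deltas=[[[1,0,0,0.3,0,0,0],[1,0,0,0.5,0,0,0],[1,0,0,0.65,0,0,0],[1,0,0,0.75,0,0,0],[1,0,0,0.85,0,0,0],[1,0,0,0.92,0,0,0],[1,0,0,1.0,0,0,0],[1,0,0,1.0,0,0,0],[1,0,0,1.0,0,0,0],[1,0,0,1.0,0,0,0]]])

```text
t: 5.2
ee_pos: [0.5381, -0.0556, 0.0544]
tool_rot: [0.596, 3.085, -0.0]
force: [-2.4, -0.2, 3.0]
finger_gap: -0.0002
grasp_force: 1.7
```

```bash
python3 s.py
python3 - <<'E'
import numpy as np
a0=-.573
for k in range(0,6):
    for i in range(1,11):
        a=a0+1.148*(k*10+i)/50; b=a0+1.148*k*10/50
        if k<5: print([round(-(np.cos(a)-np.cos(b))*20,2),round((np.sin(a)-np.sin(b))*20,2)],end=" ")
    print()
E
```

```text
t 5.2 p [ 0.5381 -0.0556  0.0544] F [-2.43 -0.2   2.97] gap -0.0002 j [-0.1   0.21 -0.33  1.03 -0.    0.28]
axes [[-0.928, 0.373, 0.0], [0.373, 0.928, -0.0], [-0.0, -0.0, -1.0]]
r 0.2007 ang -0.5745
to pad0: cm [ 0.07  0.03 -7.56] rot [-0.     0.    -0.002]
[np.float64(-0.24), np.float64(0.39)] [np.float64(-0.48), np.float64(0.78)] [np.float64(-0.71), np.float64(1.18)] [np.float64(-0.92), np.float64(1.59)] [np.float64(-1.13), np.float64(2.0)] [np.float64(-1.33), np.float64(2.41)] [np.float64(-1.52), np.float64(2.83)] [np.float64(-1.7), np.float64(3.25)] [np.float64(-1.87), np.float64(3.68)] [np.float64(-2.03), np.float64(4.11)] 
[np.float64(-0.15), np.float64(0.43)] [np.float64(-0.29), np.float64(0.87)] [np.float64(-0.42), np.float64(1.31)] [np.float64(-0.54), np.float64(1.76)] [np.float64(-0.65), np.float64(2.2)] [np.float64(-0.75), np.float64(2.65)] [np.float64(-0.83), np.float64(3.1)] [np.float64(-0.91), np.float64(3.55)] [np.float64(-0.98), np.float64(4.01)] [np.float64(-1.04), np.float64(4.46)] 
[np.float64(-0.05), np.float64(0.46)] [np.float64(-0.08), np.float64(0.91)] [np.floa
[... 329 characters left out ...]
)] [np.float64(0.13), np.float64(0.91)] [np.float64(0.21), np.float64(1.36)] [np.float64(0.3), np.float64(1.81)] [np.float64(0.4), np.float64(2.26)] [np.float64(0.51), np.float64(2.71)] [np.float64(0.63), np.float64(3.15)] [np.float64(0.76), np.float64(3.59)] [np.float64(0.9), np.float64(4.03)] [np.float64(1.05), np.float64(4.46)] 
[np.float64(0.16), np.float64(0.43)] [np.float64(0.33), np.float64(0.86)] [np.float64(0.51), np.float64(1.28)] [np.float64(0.7), np.float64(1.7)] [np.float64(0.9), np.float64(2.11)] [np.float64(1.11), np.float64(2.52)] [np.float64(1.33), np.float64(2.92)] [np.float64(1.55), np.float64(3.32)] [np.float64(1.79), np.float64(3.72)] [np.float64(2.03), np.float64(4.11)]
```

Contact is good: Fz 3 N at about 2.6 mm depth. Starting the stroke.

Emit:
carry_out(deltas=[[[1,-0.2,0.39,0.02,0,0,0],[1,-0.43,0.78,0.04,0,0,0],[1,-0.66,1.18,0.05,0,0,0],[1,-0.88,1.59,0.05,0,0,0],[1,-1.09,2.0,0.05,0,0,0],[1,-1.29,2.41,0.05,0,0,0],[1,-1.48,2.83,0.05,0,0,0],[1,-1.66,3.25,0.05,0,0,0],[1,-1.83,3.68,0.05,0,0,0],[1,-1.98,4.11,0.05,0,0,0]]])

```text
t: 6.2
ee_pos: [0.5721, -0.0245, 0.0538]
tool_rot: [0.596, 3.084, -0.0]
force: [-2.4, -2.5, 3.8]
finger_gap: 0.0
grasp_force: 1.9
```

```bash
python3 s.py
```

```text
t 6.2 p [ 0.5721 -0.0245  0.0538] F [-2.44 -2.52  3.77] gap 0.0 j [-0.04  0.27 -0.26  1.04 -0.    0.34]
axes [[-0.928, 0.373, 0.0], [0.373, 0.928, -0.0], [-0.0, -0.0, -1.0]]
r 0.2004 ang -0.3445
to pad0: cm [ 2.07 -4.12 -7.62] rot [-0.     0.    -0.002]
```

On track: r = 0.2004 m, depth about 3.2 mm.

Emit:
carry_out(deltas=[[[1,-0.15,0.43,0,0,0,0],[1,-0.29,0.87,0,0,0,0],[1,-0.42,1.31,0,0,0,0],[1,-0.54,1.76,0,0,0,0],[1,-0.65,2.2,0,0,0,0],[1,-0.75,2.65,0,0,0,0],[1,-0.83,3.1,0,0,0,0],[1,-0.91,3.55,0,0,0,0],[1,-0.98,4.01,0,0,0,0],[1,-1.04,4.46,0,0,0,0]]])

```text
t: 7.2
ee_pos: [0.5983, 0.0131, 0.0538]
tool_rot: [0.596, 3.084, 0.0]
force: [-1.6, -3.4, 3.6]
finger_gap: 0.0
grasp_force: 1.9
```

```bash
python3 s.py
```

```text
t 7.2 p [0.5983 0.0131 0.0538] F [-1.59 -3.36  3.58] gap 0.0 j [ 0.02  0.32 -0.19  1.06  0.    0.4 ]
axes [[-0.928, 0.373, 0.0], [0.373, 0.928, 0.0], [-0.0, 0.0, -1.0]]
r 0.2003 ang -0.1152
to pad0: cm [ 3.1  -8.58 -7.62] rot [ 0.     0.    -0.002]
```

Emit:
carry_out(deltas=[[[1,-0.05,0.46,0,0,0,0],[1,-0.08,0.91,0,0,0,0],[1,-0.11,1.37,0,0,0,0],[1,-0.12,1.83,0,0,0,0],[1,-0.13,2.29,0,0,0,0],[1,-0.12,2.75,0,0,0,0],[1,-0.11,3.21,0,0,0,0],[1,-0.08,3.67,0,0,0,0],[1,-0.04,4.13,0,0,0,0],[1,0,4.58,0,0,0,0]]])

```text
t: 8.2
ee_pos: [0.6153, 0.0556, 0.0538]
tool_rot: [0.596, 3.084, -0.0]
force: [-1.1, -2.7, 3.6]
finger_gap: -0.0003
grasp_force: 1.9
```

```bash
python3 s.py
```

```text
t 8.2 p [0.6153 0.0556 0.0538] F [-1.1  -2.74  3.63] gap -0.0003 j [ 0.09  0.35 -0.14  1.07 -0.    0.47]
axes [[-0.928, 0.373, 0.0], [0.373, 0.928, -0.0], [-0.0, 0.0, -1.0]]
r 0.2003 ang 0.1139
to pad0: cm [  3.09 -13.16  -7.62] rot [ 0.     0.    -0.002]
```

Emit:
carry_out(deltas=[[[1,0.06,0.46,0,0,0,0],[1,0.13,0.91,0,0,0,0],[1,0.21,1.36,0,0,0,0],[1,0.3,1.81,0,0,0,0],[1,0.4,2.26,0,0,0,0],[1,0.51,2.71,0,0,0,0],[1,0.63,3.15,0,0,0,0],[1,0.76,3.59,0,0,0,0],[1,0.9,4.03,0,0,0,0],[1,1.05,4.46,0,0,0,0]]])

```text
t: 9.2
ee_pos: [0.6221, 0.1009, 0.0538]
tool_rot: [0.596, 3.084, 0.0]
force: [-0.5, -2.5, 4.1]
finger_gap: 0.0001
grasp_force: 1.9
```

```bash
python3 s.py
```

```text
t 9.2 p [0.6221 0.1009 0.0538] F [-0.46 -2.46  4.11] gap 0.0001 j [ 0.16  0.37 -0.11  1.08 -0.    0.54]
axes [[-0.928, 0.373, 0.0], [0.373, 0.928, 0.0], [-0.0, 0.0, -1.0]]
r 0.2002 ang 0.3432
to pad0: cm [  2.03 -17.62  -7.62] rot [ 0.     0.    -0.002]
```

Emit:
carry_out(deltas=[[[1,0.16,0.43,0,0,0,0],[1,0.33,0.86,0,0,0,0],[1,0.51,1.28,0,0,0,0],[1,0.7,1.7,0,0,0,0],[1,0.9,2.11,0,0,0,0],[1,1.11,2.52,0,0,0,0],[1,1.33,2.92,0,0,0,0],[1,1.55,3.32,0,0,0,0],[1,1.79,3.72,0,0,0,0],[1,2.03,4.11,0,0,0,0]]])

```text
t: 10.2
ee_pos: [0.6185, 0.1466, 0.0538]
tool_rot: [0.596, 3.084, 0.0]
force: [-0.0, -3.2, 3.4]
finger_gap: -0.0003
grasp_force: 1.9
```

```bash
python3 s.py; python3 -c "
from plant import eyes;import cv2
c=eyes.read_camera('scene');cv2.imwrite('pics/s3.png',cv2.resize(c['pixels'][80:240,150:350],None,fx=3.5,fy=3.5))"
```

```text
t 10.2 p [0.6185 0.1466 0.0538] F [-0.01 -3.18  3.38] gap -0.0003 j [ 0.23  0.38 -0.1   1.09  0.    0.61]
axes [[-0.928, 0.373, 0.0], [0.373, 0.928, 0.0], [-0.0, 0.0, -1.0]]
r 0.2002 ang 0.5728
to pad0: cm [-1.000e-02 -2.173e+01 -7.620e+00] rot [ 0.     0.    -0.002]
```

View pics/s3.png

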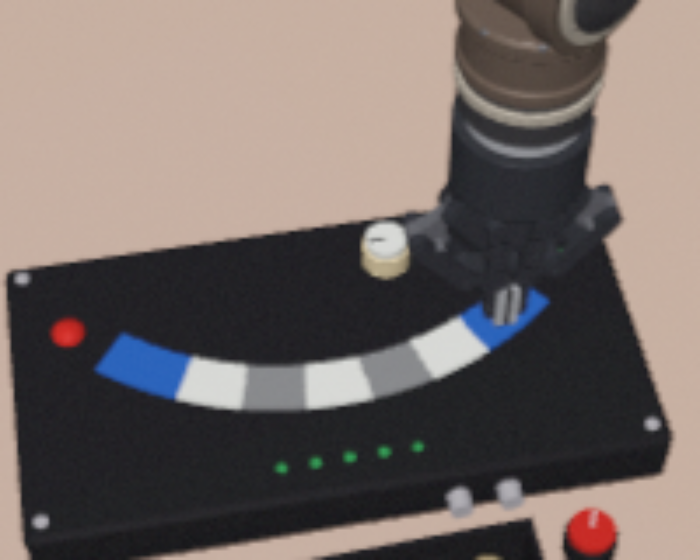

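The tips, at crop (507,305), are on the middle of the green-lamp pad and the cream knob is undisturbed. Lifting straight up.

Emit:
carry_out(deltas=[[[1,0,0,-0.5,0,0,0],[1,0,0,-1.5,0,0,0],[1,0,0,-3,0,0,0],[1,0,0,-5,0,0,0],[1,0,0,-7,0,0,0],[1,0,0,-9,0,0,0],[1,0,0,-10.5,0,0,0],[1,0,0,-11.5,0,0,0],[1,0,0,-12,0,0,0],[1,0,0,-12,0,0,0]]])

```text
t: 11.25
ee_pos: [0.6186, 0.1463, 0.1743]
tool_rot: [0.596, 3.084, 0.001]
force: [-0.3, -0.8, -0.6]
finger_gap: 0.0001
grasp_force: 0.0
```

```bash
python3 s.py; python3 -c "
from plant import env; print(env.hand_in())"
```

```text
t 11.25 p [0.6186 0.1463 0.1743] F [-0.29 -0.84 -0.58] gap 0.0001 j [0.23 0.34 0.11 1.34 0.   0.61]
axes [[-0.928, 0.373, 0.001], [0.373, 0.928, 0.0], [-0.0, 0.001, -1.0]]
r 0.2003 ang 0.5712
to pad0: cm [ 2.000e-02 -2.171e+01  4.420e+00] rot [ 0.001  0.    -0.002]
the job is handed in; nothing more can be done
None
```

I stroked the strip from the red-lamp pad over all five bands to the green-lamp pad at about 3 mm depth, lifted clear and handed the job in at about 11 s; the hand-in returned no verdict.

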